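# Set the leather splitter four clicks thinner and lock it

## Task

On the leather splitter, push the orange peg of the click-stop dial round with a fingertip, clockwise seen from above, exactly four clicks from where it stands, never running on into a fifth. Then push the red lock tab fully along its track, away from the feed roller, with a fingertip to lock the setting. Only push, do not pinch the peg or the tab, and leave the loose things around the machine where they are.

Things in the scene. Friction and masses are not known exactly. Their poses are not given: they have to be found in the camera images.
- machine: bench leather splitter, fixed. Origin: on the table under the machine; x points from the feed roller side (towards the robot, give or take its yaw) to its back, y to its left, z up. Blue head 120 mm (x) by 270 mm (y), centred 10 mm to +x of the origin, its flat top 85 mm above the table. In front of the head are the roller and a low aluminium feed table; nothing on the machine is higher than the peg
- dial (a joint): turn of the dial, rad: 0 where it stands at the start, growing clockwise seen from above. It has 12 click stops a turn, one every 0.524 rad; four clicks are 2.094. Half-way between two stops it snaps on to the next by itself and rests there; pushing on needs about 2 to 5 N at the peg. Range -1.2 to 4.4
- dial_axis (a point): point on the dial's vertical axis, on the upper face of its flat aluminium disc (94 mm across; upper face 99 mm above the table). A black bezel with 12 white ticks surrounds it. The dial may stand at any angle at the start
- dial_peg (a point): centre of the dial's upright orange finger peg, 12 mm across, 26 mm high above the disc, 34 mm from the dial's axis; this point is 13 mm above the disc. A black line on the disc points to the peg
- lock (a joint): travel of the lock slide, m: 0 at the feed-roller end, 0.030 fully locked at the back end; starts near 0, stays where it is left, slides with about 2 N
- lock_tab (a point): centre of the red lock tab, a block 14 mm (along its travel) by 30 mm, 22 mm high, whose underside is 87 mm above the table on the head's top, to the right of the dial (machine's -y); it slides along the machine's +x. A green patch is uncovered behind it
- tape: a loose pale wooden tape-core ring, 72 mm across, 24 mm high; origin at the centre of its underside. Not to be disturbed
- block: a loose round wooden block, 76 mm across, 40 mm high; origin at the centre of its underside. Not to be disturbed
- gauge: a loose brass gauge disc, 26 mm across, 12 mm high, standing on the machine's aluminium feed table; origin at the centre of its underside. Not to be disturbed
- spool: a loose yellow thread spool, 40 mm across, 50 mm high; origin at the centre of its underside. Not to be disturbed
- jar: a loose amber jar with steel cap, 60 mm across, 75 mm high; origin at the centre of its underside. Not to be disturbed
- mallet: a loose hammer lying on the table; origin under its middle. Not to be disturbed
- driver: a loose screwdriver with green handle lying on the table; origin under its middle. Not to be disturbed

How it is judged (in metres and radians):
On the way, in this order (a step that is already met when the one before it is completed fails the run):
1. the dial is turned clockwise to the fourth click, the lock not yet pushed (value of joint dial between 1.894 and 2.294 rad and value of joint lock below 0.015 m), for 0.3 s.
2. the lock tab is pushed home with the dial at its fourth click (value of joint dial between 1.894 and 2.294 rad and value of joint lock above 0.026 m), for 0.1 s.
At the end, for the whole second after the job is handed in: The dial rests at its fourth click (2.094 rad, within 0.15) and the lock slide is at least 26 mm along its 30 mm track (value of joint dial between 1.944 and 2.244 rad and value of joint lock above 0.026 m and velocity of joint dial between -0.1 and 0.1 rad/s); the robot touches nothing.
It fails at once if the dial ran on past the fourth click towards the fifth (value of joint dial above 2.376 rad).
It fails at once if the peg was pinched between the fingers (horizontal distance between the grasp point and dial_peg below 0.007 m and z of the grasp point in the frame of dial_peg below 0.022 m and contact force between the fingers and dial above 0.3 N).
It fails at once if the lock tab was pinched between the fingers (horizontal distance between the grasp point and lock_tab below 0.008 m and z of the grasp point in the frame of lock_tab below 0.019 m and contact force between the fingers and lock above 0.3 N).
It fails at once if a loose thing was moved more than 25 mm or lifted (distance of any of tape, block, gauge, spool, jar, mallet, driver from where it was at the start of the episode above 0.025 m).
It also fails if it takes over 56 s, if anything falls off the work surface, if the arm or the gripper's body presses on something with over 40 N, if the wrist force passes 120 N, or if a joint passes its speed limit or range.

## Robot

A 7-joint arm with a two-finger parallel gripper is mounted at the origin on the work surface. World frame = base frame: x ahead of the robot, y to its left, z up, the work surface at z = 0. Lengths are in m, angles in degrees, forces in N, time in s.
With the tool pointing down it reaches from about 0.425 to 0.875 m from the base axis. Payload 4.7 kg.
Tool frame: the origin (TCP) lies midway between the tips of the shut fingers; the grasp point (between the pads) lies env.grip_point_offset behind it (env.grip_point_offset is the distance from the TCP to the grasp point, in m); x points along the fingers, y is the direction in which the jaws open and shut, and the axes are right-handed (so a half turn about x gives the same grasp; the last joint's range is limited). The gripper opens to 87 mm and grips with 3 to 60 N. Pads are 19 mm wide; open, the fingers measure 117 mm over their backs; the gripper's body (75 mm by 190 mm) begins 51 mm behind the grasp point.
Start: joints at [-75.911, 18.392, -4.016, 83.108, 1.295, 78.541, -3.26], TCP at [0.149, 0.633, 0.223] pointing down, gripper open.
Joint ranges: [-163.93, 163.93], [-17.29, 119.83], [-79.2, 71.16], [3.27, 140.29], [-89.18, 269.18], [5.43, 117.66], [-154.24, 154.24]. Speed limits (degrees/s): [147.25, 147.25, 180, 180, 180, 180, 180].

## Interface

Orientations are given as [roll, pitch, yaw] about the fixed x, y, z axes, in that order (R = Rz(yaw) Ry(pitch) Rx(roll)).
In Python, from cell import readout, read_camera, camera_params, sign_off, spot_in, pinpoint, env gives the robot as it stands.
- The arm moves only by the shell command python3 -m pendant 'ROWS' [OPENING] [FORCE]. ROWS is a JSON object of lists of equal length, an entry for each row: "xyz": the shift along the world's x, y, z in m, a list of three; "turn": the turn about the world's z in rad. A call has 1 to 10 rows; each row shifts and turns the pose as measured when the row begins; what a row does not reach is not made up. A row lasts 1/8 s, in which the tool goes at most 62.5 mm and 10.7 degrees, less where a joint would pass 70% of its speed; a pose out of reach is approached as far as the arm can. A call is refused whole if a number of a shift passes 0.0625 or a number of a turn 0.188, either way. A call with a gripper value outside its range is refused whole. OPENING is the opening, from 0 (shut) to 1 (fully open), set as the call begins (- or left out, the last holds). The fingers move at their own pace and stop on an object; FORCE is the grip in N (left out, the last holds). Time passes only in rows, so rows that do not move let the fingers close. It gives the time, the measured TCP pose, the force and the opening at its end, in the units of the state.
- readout.get_obs(): the state, without advancing time (a new reading comes with each control period).
- read_camera(name): name is "scene" or "top" or "wrist"; returns the picture (384x512x3 uint8, red, green, blue); there is no depth.
- camera_params(name): a dict with "fx", "fy", "cx", "cy" (pixels), "rvec" (rotation vector, rad) and "tvec" (3), from world to camera coordinates, as OpenCV has them; the wrist camera has in their place "hand_eye" (4x4, takes a point from camera to tool coordinates, whose origin is the TCP and whose axes are the tool frame's). Camera axes: x right, y down, z forward; pixel columns grow to the right and rows downward; lengths in m; the calibration is good to about 2 mm. A picture is of the moment at which its call begins: read the wrist's pose just before it. camera_params takes no time and is no camera call.
- sign_off(): hands the job in, once; it reports no verdict.
Trained networks look in the newest picture that a camera, given by its name, has taken for a name from the list of things; names that differ only in an ending like _2 or _b are one class to them, and where a whole thing is asked for, a point or a joint stands for the part that bears it (a point fixed in the world has none). Each returns a list of dicts, best first, with "score" (0 to 1); they miss things now and then, are a little off and sometimes report something else, mostly with a low value. They report only what shows in the picture. A call takes as long as a camera call.
- spot_in(camera, name): "at" ([x, y, z] in m, in the coordinates of the camera as it stood for that picture, good to about 4 mm: the middle of the surface that is visible of it).
- pinpoint(camera, name): "at" ([x, y, z] in m, in the coordinates of the camera as it stood for that picture, good to about 4 mm: a listed point, or the origin of a listed thing).
The state is a dict: "time_s": time; "qpos": joint angles; "joint_velocities": joint speeds; "effort": joint torques, N m; "tool_pos": TCP position; "tool_rot": TCP orientation; "force": force on the tool from outside, world axes, zero at the start; "wrist_torque": the same for the moment, N m; "grip_width": finger opening in m.
Only numpy, scipy, OpenCV 4.12 (cv2) and the standard library are available. Lean on these libraries where they do the work, as an engineer would, in place of code of your own. Each camera call takes 0.05 s, during which the arm holds its last target.

## Working session

There is one attempt and no reset: what is moved stays moved. The work goes in short steps, Python scripts to look and compute and a shell command to move; the robot and the scene stay as the last step left them, time stands still between calls to the robot, and variables do not carry over. Pictures are saved under pics/ and viewed, and the job is handed in when it is done.

```bash
mkdir -p pics; ls
cat > h.py <<'E'
import numpy as np, cv2
from scipy.spatial.transform import Rotation as R
from cell import readout, read_camera, camera_params, sign_off, spot_in, pinpoint, env
def towrld(cam,p,obs=None):
    c=camera_params(cam); p=np.array(p)
    if cam=='wrist':
        H=np.array(c['hand_eye']); q=H[:3,:3]@p+H[:3,3]
        return R.from_euler('xyz',obs['tool_rot'],degrees=True).as_matrix()@q+np.array(obs['tool_pos'])
    M,_=cv2.Rodrigues(np.array(c['rvec'])); return M.T@(p-np.array(c['tvec']).ravel())
def shot(cam,name):
    o=readout.get_obs(); im=read_camera(cam); cv2.imwrite('pics/'+name,im[:,:,::-1]); return o,im
E
python3 - <<'E'
from h import *
print(readout.get_obs(), env.grip_point_offset)
for c in ['scene','top']:
    o,_=shot(c,c+'0.png')
    for n in ['dial_axis','dial_peg','lock_tab','machine']+(['gauge','jar','spool','tape','block','mallet','driver'] if c=='top' else []):
        r=pinpoint(c,n)
        print(c,n,[(np.round(towrld(c,x['at']),4).tolist(),round(x['score'],2)) for x in r[:2]])
print(readout.get_obs()['time_s'])
E
```

```text
pics
{'time_s': 0.0, 'qpos': array([-75.91127807,  18.43908983,  -4.01624145,  83.17670988,
         1.29672381,  78.54199575,  -3.26095403]), 'joint_velocities': array([ 0.06364391, -0.0131158 , -0.10046482, -0.01872279, -0.03341274,
       -0.00202121,  0.04865634]), 'effort': array([ 8.70817366e-04, -4.91294324e+01, -4.03561899e-01, -3.12526417e+01,
       -6.40653865e-02,  4.36762290e-02,  1.58365160e-04]), 'tool_pos': array([0.14924207, 0.63204215, 0.22144546]), 'tool_rot': array([-86.24017215,  89.88730977, -99.5190406 ]), 'force': array([ 0.62735764,  0.36065775, -0.44708501]), 'wrist_torque': array([ 0.01779137, -0.01284472, -0.01365209]), 'grip_width': 0.08718265764265085} 0.0187
scene dial_axis [([0.5923, 0.086, 0.098], 0.87)]
scene dial_peg [([0.5644, 0.1063, 0.1103], 0.56)]
scene lock_tab [([0.5902, -0.0657, 0.0973], 0.61)]
scene machine [([0.5875, 0.0169, -0.0008], 0.71)]
top dial_axis [([0.5928, 0.0809, 0.1017], 0.89)]
top dial_peg [([0.5635, 0.1028, 0.1083], 0.81)]
top lock_tab [([0.5891, -0.067, 0.0961], 0.53), ([0.6824, -0.1995, 0.0018], 0.27)]
top machine [([0.5877, 0.0181, 0.001], 0.87), ([0.4688, 0.0079, 0.0342], 0.74)]
top gauge [([0.4689, 0.0076, 0.032], 0.5), ([0.5761, 0.4727, -0.0017], 0.29)]
top jar [([0.3606, 0.4891, 0.0013], 0.67)]
top spool [([0.5698, -0.1987, 0.0021], 0.51), ([0.5901, 0.0812, 0.0995], 0.21)]
top tape [([0.5478, 0.2493, -0.0039], 0.75), ([0.5907, -0.0673, 0.0975], 0.74)]
top block [([0.6835, -0.2026, -0.0], 0.84), ([0.593, 0.0816, 0.098], 0.39)]
top mallet [([0.5459, -0.4822, -0.0029], 0.73)]
top driver [([0.575, 0.4692, -0.0012], 0.71)]
0.85
```

View pics/top0.png

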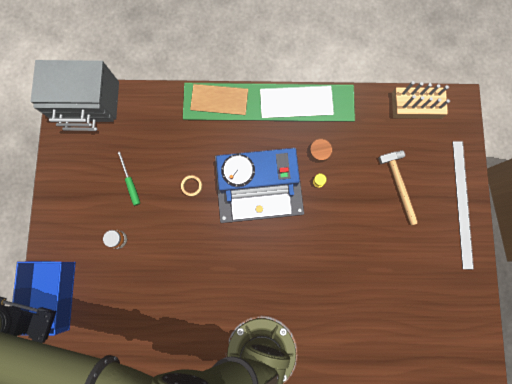

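View pics/scene0.png

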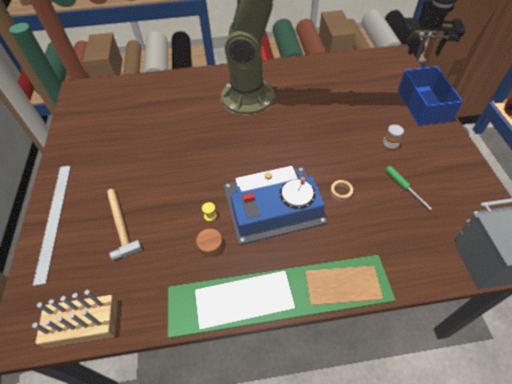

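Run:
```python
import cv2
a=cv2.imread('pics/top0.png')[140:225,205:310]; b=cv2.imread('pics/scene0.png')[160:245,215:335]
cv2.imwrite('pics/ct.png',cv2.resize(a,None,fx=6,fy=6,interpolation=cv2.INTER_CUBIC))
cv2.imwrite('pics/cs.png',cv2.resize(b,None,fx=6,fy=6,interpolation=cv2.INTER_CUBIC))
```

```text
(no output)
```

View pics/ct.png

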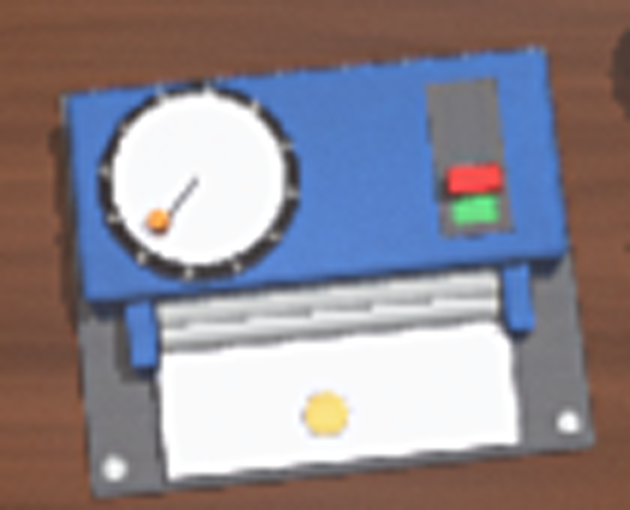

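View pics/cs.png

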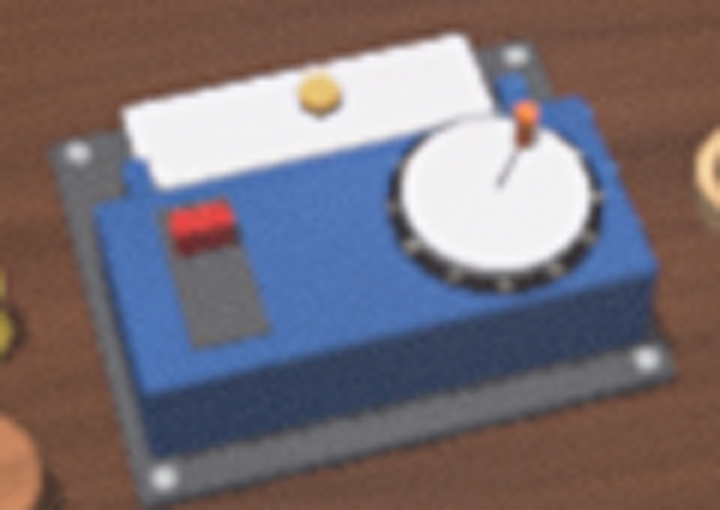

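Run:
```python
from h import *
o=readout.get_obs()
M=R.from_euler('xyz',o['tool_rot'],degrees=True).as_matrix(); print(M.round(3))
print(np.degrees(np.arctan2(M[1,1],M[0,1])),'tool y az')
print(np.array(camera_params('wrist')['hand_eye']).round(3))
```

```text
[[ 0.     0.23   0.973]
 [ 0.     0.973 -0.23 ]
 [-1.     0.     0.   ]]
76.72274863780798 tool y az
[[-0.    -0.3    0.954 -0.162]
 [ 1.     0.     0.    -0.   ]
 [-0.     0.954  0.3   -0.083]
 [ 0.     0.     0.     1.   ]]
```

```bash
python3 -m pendant '{"xyz":[[0.036,-0.049,0.004],[0.036,-0.049,0.004],[0.036,-0.049,0.004],[0.036,-0.049,0.004],[0.036,-0.049,0],[0.036,-0.049,0],[0.036,-0.049,0],[0.036,-0.049,0],[0.036,-0.049,0],[0.036,-0.049,0]],"turn":[-0.04,-0.04,-0.04,-0.04,-0.04,-0.04,-0.04,-0.04,-0.04,-0.04]}' 0 20
```

```text
time_s: 2.1
tool_pos: [0.5129, 0.132, 0.2405]
tool_rot: [93.7, 89.5, 57.5]
force: [1.5, 0.7, -0.2]
grip_width: 0.0017
```

```bash
python3 -m pendant '{"xyz":[[0.02,-0.035,0],[0.02,-0.035,0],[0,0,0],[0,0,0]],"turn":[0,0,0,0]}'
python3 - <<'E'
from h import *
o,im=shot('wrist','w1.png')
print(o['tool_pos'],o['tool_rot'])
M=R.from_euler('xyz',o['tool_rot'],degrees=True).as_matrix();print(np.degrees(np.arctan2(M[1,1],M[0,1])),'tool y az')
for n in ['dial_axis','dial_peg','lock_tab','machine','gauge']:
    print(n,[(np.round(towrld('wrist',x['at'],o),4).tolist(),round(x['score'],2)) for x in pinpoint('wrist',n)[:2]])
E
```

```text
time_s: 2.6
tool_pos: [0.5559, 0.0539, 0.2413]
tool_rot: [78.2, 89.4, 41.3]
force: [0.6, 0.1, -0.7]
grip_width: 0.0007
[0.55591743 0.05388321 0.24133853] [78.15375687 89.4337897  41.2891278 ]
53.135933041923884 tool y az
dial_axis [([0.5966, 0.0782, 0.095], 0.93)]
dial_peg [([0.5647, 0.102, 0.1131], 0.72)]
lock_tab []
machine [([0.584, 0.0163, -0.0043], 0.79)]
gauge [([0.4674, 0.0078, 0.0352], 0.95)]
```

View pics/w1.png

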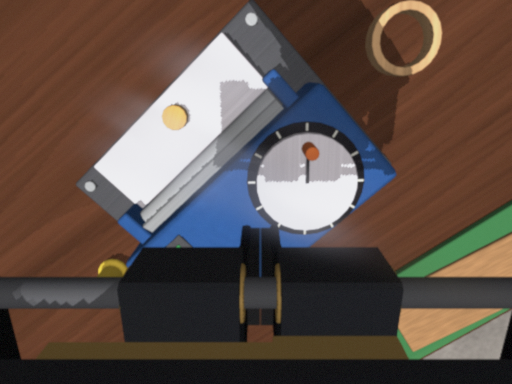

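```bash
cat >> h.py <<'E'
def ray(cam,u,v,z,o=None):
    c=camera_params(cam); d=np.array([(u-c['cx'])/c['fx'],(v-c['cy'])/c['fy'],1.])
    p0=towrld(cam,[0,0,0],o); p1=towrld(cam,d,o); k=(z-p0[2])/(p1[2]-p0[2]); return p0+k*(p1-p0)
E
python3 - <<'E'
from h import *
o=readout.get_obs(); im=cv2.imread('pics/w1.png'); c=camera_params('wrist'); print(c['fx'],c['cx'],c['cy'])
# bezel outer: black pixels near dial
g=im.max(axis=2); 
m=(g<45).astype(np.uint8); n,l,s,ce=cv2.connectedComponentsWithStats(m[100:245,235:380]); 
for i in range(1,n):
    if s[i][4]>100: print(s[i]+[235,100,0,0,0],ce[i])
cr=cv2.resize(im[110:250,225:390],None,fx=4.5,fy=4.5,interpolation=cv2.INTER_CUBIC); cv2.imwrite('pics/w1c.png',cr)
for u,v,z in [(312,153,.125),(307,183,.099),(262,228,.241)]: print(u,v,ray('wrist',u,v,z,o).round(4))
E
```

```text
345.93266136379026 259.8844991384038 185.97676286967825
[279 123  26  15 220] [56.84090909 29.09090909]
[309 123  26  13 210] [86.17619048 28.45238095]
[260 133  19  17 160] [34.14375 41.1375 ]
[335 132  21  21 185] [110.37297297  41.98378378]
[353 154  10  23 113] [123.59292035  64.13274336]
[241 228  18  17 237] [ 14.28691983 137.5021097 ]
[262 236  17   9 114] [ 33.9122807  140.92982456]
312 153 [0.5639 0.1031 0.125 ]
307 183 [0.5916 0.0836 0.099 ]
262 228 [0.5496 0.0603 0.241 ]
```

View pics/w1c.png

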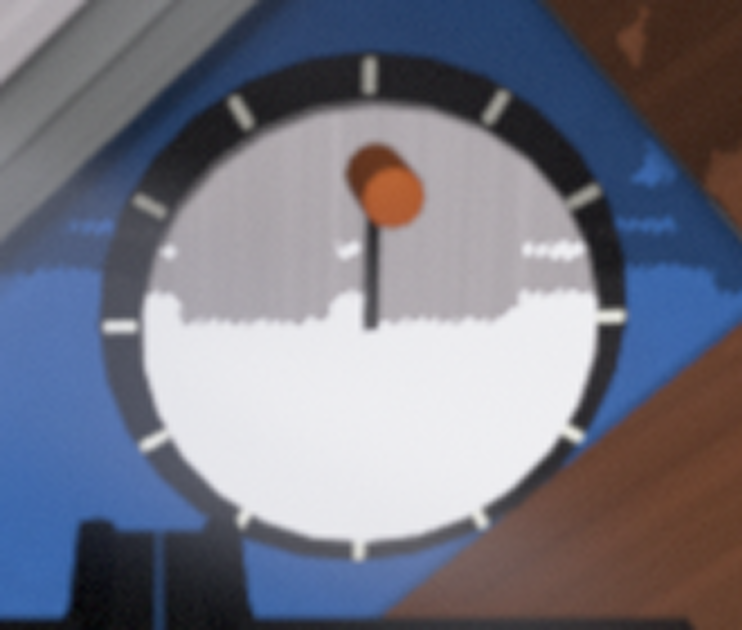

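```bash
python3 -m pendant '{"xyz":[[-0.0095,0.0245,0],[0,0,-0.04],[0,0,-0.04],[0,0,-0.035],[0,0,0],[0,0,0]],"turn":[0.02,0,0,0,0,0]}'
python3 - <<'E'
from h import *
o,im=shot('wrist','w2.png')
print(o['tool_pos'],o['force'])
M=R.from_euler('xyz',o['tool_rot'],degrees=True).as_matrix();print(np.degrees(np.arctan2(M[1,1],M[0,1])),'tool y az')
E
```

```text
time_s: 3.65
tool_pos: [0.544, 0.0908, 0.1261]
tool_rot: [85.1, 89.1, 50.2]
force: [0.9, 0.8, 0.6]
grip_width: 0.0004
[0.5440342  0.0908091  0.12611577] [0.93381532 0.78898336 0.56950667]
55.172148901253784 tool y az
```

View pics/w2.png

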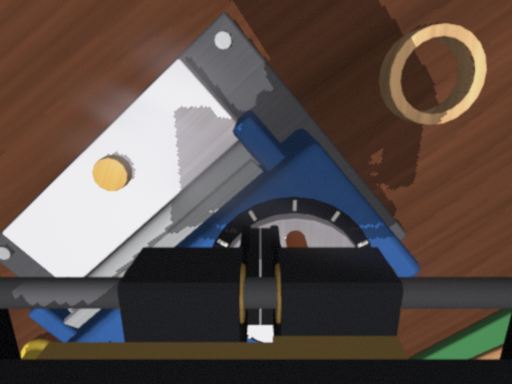

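```bash
python3 -m pendant '{"xyz":[[0.002,-0.0125,0],[0,0,0],[0,0,-0.008],[0,0,-0.008],[0,0,0]],"turn":[0,0,0,0,0]}'
python3 - <<'E'
from h import *
o=readout.get_obs()
print(o['tool_pos'],o['force'],o['joint_velocities'].round(2))
M=R.from_euler('xyz',o['tool_rot'],degrees=True).as_matrix();print(np.degrees(np.arctan2(M[1,1],M[0,1])),'tool y az',M.round(3))
E
```

```text
time_s: 4.32
tool_pos: [0.548, 0.0775, 0.1122]
tool_rot: [78.5, 88.8, 43.7]
force: [-0.8, -0.8, -0.0]
grip_width: 0.0002
[0.54800731 0.07747315 0.11221321] [-0.83383561 -0.8245818  -0.00293852] [ 0.07 -0.28  0.08 -0.55  0.06 -0.12  0.01]
55.12687846735599 tool y az [[ 0.015  0.572  0.82 ]
 [ 0.015  0.82  -0.572]
 [-1.     0.021  0.004]]
```

```bash
cat > plan.py <<'E'
import sys
from h import *
C=np.array([.5915,.083]); d=.015
o=readout.get_obs(); p=o['tool_pos'][:2]
M=R.from_euler('xyz',o['tool_rot'],degrees=True).as_matrix(); y=np.degrees(np.arctan2(M[1,1],M[0,1]))
print('t',o['time_s'],'F',o['force'].round(1),'pos',o['tool_pos'].round(4),'yaz',round(y,1))
v=p-C; r=np.hypot(*v); 
print('implied peg az',round(np.degrees(np.arctan2(v[1],v[0]))-np.degrees(np.arctan2(d,.034)),1),'r',r.round(4))
for a in map(float,sys.argv[1:]):
    t=np.radians(a-90); F=C+.034*np.array([np.cos(np.radians(a)),np.sin(np.radians(a))])-d*np.array([np.cos(t),np.sin(t)])
    print(a,'delta',(F-p).round(4),'turn',round(np.radians(a-90-y),3)); p=F; y=a-90
E
python3 -m pendant '{"xyz":[[0.006,0.008,0],[0.003,0.004,0],[0,0,0]],"turn":[0,0,0]}'; python3 plan.py 134 124 114
```

```text
time_s: 4.7
tool_pos: [0.5575, 0.0907, 0.112]
tool_rot: [79.0, 88.8, 44.1]
force: [-0.3, -0.7, 0.2]
grip_width: 0.0005
t 4.7 F [-0.3 -0.7  0.2] pos [0.5575 0.0907 0.112 ] yaz 55.2
implied peg az 143.5 r 0.0349
134.0 delta [-0.0004  0.0064] turn -0.195
124.0 delta [0.003  0.0058] turn -0.175
114.0 delta [0.0039 0.0052] turn -0.175
```

```bash
python3 -m pendant '{"xyz":[[0,0.0064,0],[0.003,0.0058,0],[0,0,0]],"turn":[-0.17,-0.17,0]}'; python3 plan.py 124 114 104
python3 - <<'E'
from h import *
o,im=shot('wrist','w3.png')
E
```

```text
time_s: 5.08
tool_pos: [0.5601, 0.101, 0.1119]
tool_rot: [73.8, 89.0, 18.9]
force: [0.5, -0.6, 0.1]
grip_width: 0.0002
t 5.075 F [ 0.5 -0.6  0.1] pos [0.5601 0.101  0.1119] yaz 35.1
implied peg az 126.4 r 0.0362
124.0 delta [-0.      0.0018] turn -0.02
114.0 delta [0.0039 0.0052] turn -0.175
104.0 delta [0.0048 0.0044] turn -0.175
```

View pics/w3.png

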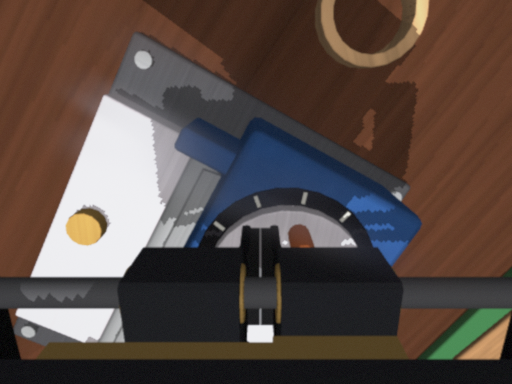

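```bash
cat > peg.py <<'E'
from h import *
C=np.array([.5915,.083])
for cam in ['top','scene','wrist']:
    o=readout.get_obs(); read_camera(cam)
    for n in ['dial_peg']:
        for x in pinpoint(cam,n)[:1]:
            w=towrld(cam,x['at'],o); print(cam,w.round(4),round(x['score'],2),'az',np.degrees(np.arctan2(w[1]-C[1],w[0]-C[0])).round(1))
E
python3 peg.py
```

```text
scene [0.5773 0.1149 0.1097] 0.67 az 114.0
wrist [0.5789 0.1138 0.1169] 0.59 az 112.2
```

```bash
python3 -m pendant '{"xyz":[[0.0035,0.0065,0],[0.0045,0.0045,0],[0.003,0.0022,0],[0,0,0]],"turn":[-0.17,-0.17,-0.1,0]}'; python3 plan.py 94 84 74;python3 peg.py
```

```text
time_s: 5.92
tool_pos: [0.5684, 0.1123, 0.1117]
tool_rot: [68.6, 89.4, -12.2]
force: [-3.0, -1.1, 2.3]
grip_width: 0.0004
t 5.925 F [-3.  -1.1  2.3] pos [0.5684 0.1123 0.1117] yaz 9.2
implied peg az 104.4 r 0.0373
94.0 delta [0.0057 0.0036] turn -0.09
84.0 delta [0.006  0.0025] turn -0.175
74.0 delta [0.0063 0.0014] turn -0.175
top [0.5842 0.1159 0.1093] 0.78 az 102.6
scene [0.5827 0.1177 0.1099] 0.61 az 104.2
wrist [0.5832 0.1152 0.1153] 0.7 az 104.4
```

```bash
python3 -m pendant '{"xyz":[[0.0057,0.0036,0],[0.002,0.001,0],[0,0,0]],"turn":[-0.1,-0.05,0]}'; python3 plan.py 84 74 64;python3 peg.py
```

```text
time_s: 6.6
tool_pos: [0.5785, 0.1173, 0.1122]
tool_rot: [82.0, 89.1, -7.6]
force: [0.7, 0.4, 0.3]
grip_width: 0.0006
t 6.6 F [0.7 0.4 0.3] pos [0.5785 0.1173 0.1122] yaz 0.4
implied peg az 87.0 r 0.0367
84.0 delta [0.0017 0.0011] turn -0.111
74.0 delta [0.0063 0.0014] turn -0.175
64.0 delta [0.0065 0.0003] turn -0.175
top [0.5957 0.1188 0.1114] 0.54 az 83.3
scene [0.5951 0.1145 0.1102] 0.87 az 83.4
wrist [0.5974 0.1164 0.1164] 0.64 az 79.9
```

Click 2 (84.5°). Next half-way point is 69.5°.

```bash
python3 -m pendant '{"xyz":[[0.002,0.0011,0],[0.0063,0.0014,0],[0.005,0.0003,0],[0,0,0]],"turn":[-0.11,-0.17,-0.1,0]}'; python3 plan.py 70 66 60;python3 peg.py
```

```text
time_s: 7.4
tool_pos: [0.5892, 0.1202, 0.1119]
tool_rot: [75.8, 89.4, -36.2]
force: [-0.3, -0.4, -0.6]
grip_width: 0.0004
t 7.4 F [-0.3 -0.4 -0.6] pos [0.5892 0.1202 0.1119] yaz -22.0
implied peg az 69.7 r 0.0373
70.0 delta [-0.0002 -0.0001] turn 0.035
66.0 delta [0.0026 0.0001] turn -0.07
60.0 delta [ 0.0039 -0.0002] turn -0.105
top [0.6121 0.1079 0.1104] 0.83 az 50.5
scene [0.6098 0.1128 0.1104] 0.57 az 58.4
wrist [0.6118 0.1086 0.1154] 0.89 az 51.5
```

```bash
python3 plan.py 62 54 46 40 36 ;python3 -m pendant '{"xyz":[[0.005,-0.0001,0],[0.005,-0.0008,0],[0.0049,-0.0015,0],[0,0,0]],"turn":[-0.11,-0.14,-0.14,0]}'; python3 plan.py 46 40 36;python3 peg.py
```

```text
t 7.7 F [ 0.6 -1.1 -0.2] pos [0.5889 0.1201 0.112 ] yaz -22.0
implied peg az 70.1 r 0.0372
62.0 delta [ 0.0053 -0.0001] turn -0.104
54.0 delta [ 0.0051 -0.0007] turn -0.14
46.0 delta [ 0.005  -0.0014] turn -0.14
40.0 delta [ 0.0036 -0.0015] turn -0.105
36.0 delta [ 0.0023 -0.0012] turn -0.07
time_s: 8.2
tool_pos: [0.6026, 0.1189, 0.112]
tool_rot: [71.0, 89.6, -63.8]
force: [-2.3, 0.3, 1.8]
grip_width: 0.0001
t 8.2 F [-2.3  0.3  1.8] pos [0.6026 0.1189 0.112 ] yaz -44.8
implied peg az 49.0 r 0.0376
46.0 delta [ 0.0017 -0.001 ] turn 0.014
40.0 delta [ 0.0036 -0.0015] turn -0.105
36.0 delta [ 0.0023 -0.0012] turn -0.07
top [0.6114 0.1061 0.1084] 0.93 az 49.3
scene [0.6149 0.1087 0.1107] 0.5 az 47.7
```

In contact at about 49°. I'll creep on towards about 37°.

```bash
python3 -m pendant '{"xyz":[[0.0025,-0.0012,0],[0.0025,-0.0012,0],[0.0015,-0.0007,0],[0,0,0]],"turn":[-0.03,-0.08,-0.03,0]}'; python3 plan.py 40 36 ;python3 peg.py
```

```text
time_s: 9.0
tool_pos: [0.6104, 0.1147, 0.1124]
tool_rot: [89.8, 89.5, -53.4]
force: [0.1, 0.4, -0.5]
grip_width: 0.0007
t 9.0 F [ 0.1  0.4 -0.5] pos [0.6104 0.1147 0.1124] yaz -53.2
implied peg az 35.3 r 0.0369
40.0 delta [-0.0025  0.0017] turn 0.055
36.0 delta [ 0.0023 -0.0012] turn -0.07
top [0.6222 0.0943 0.1132] 0.86 az 20.3
scene [0.6211 0.0981 0.1131] 0.56 az 27.1
```

```bash
python3 -m pendant '{"xyz":[[-0.006,0.008,0],[-0.003,0.004,0.005],[0,0,0.04],[0,-0.01,0.05],[-0.02,-0.05,0.03],[-0.025,-0.055,0],[-0.015,-0.04,0],[0,0,0]],"turn":[0,0,0,0.17,0.17,0.17,0.17,0.17]}'
python3 - <<'E'
from h import *
o=readout.get_obs();M=R.from_euler('xyz',o['tool_rot'],degrees=True).as_matrix();print(np.degrees(np.arctan2(M[1,1],M[0,1])),o['tool_pos'])
E
```

```text
time_s: 10.3
tool_pos: [0.5367, -0.0278, 0.2435]
tool_rot: [87.1, 89.2, -5.5]
force: [1.3, 1.4, 0.3]
grip_width: 0.0005
-2.5422778031059097 [ 0.53672301 -0.02780019  0.24346825]
```

```bash
python3 -m pendant '{"xyz":[[0,-0.005,0],[0,0,0]],"turn":[0.14,0]}'
python3 - <<'E'
from h import *
o,im=shot('wrist','w5.png')
M=R.from_euler('xyz',o['tool_rot'],degrees=True).as_matrix();print(np.degrees(np.arctan2(M[1,1],M[0,1])),o['tool_pos'])
for n in ['dial_axis','dial_peg','lock_tab']:
    print(n,[(np.round(towrld('wrist',x['at'],o),4).tolist(),round(x['score'],2)) for x in pinpoint('wrist',n)[:2]])
E
python3 peg.py
```

```text
time_s: 10.55
tool_pos: [0.5363, -0.0331, 0.2446]
tool_rot: [94.5, 89.0, 10.1]
force: [-0.8, -0.0, -0.1]
grip_width: 0.0004
5.63004187692265 [ 0.53634315 -0.0331377   0.24463944]
dial_axis [([0.5916, 0.0816, 0.0942], 0.68)]
dial_peg [([0.6257, 0.0942, 0.1155], 0.85)]
lock_tab [([0.5899, -0.0706, 0.097], 0.83)]
top [0.6217 0.0962 0.1087] 0.88 az 23.6
scene [ 0.5921 -0.0648  0.0996] 0.62 az -89.8
wrist [0.6226 0.0936 0.1153] 0.84 az 18.8
```

View pics/w5.png

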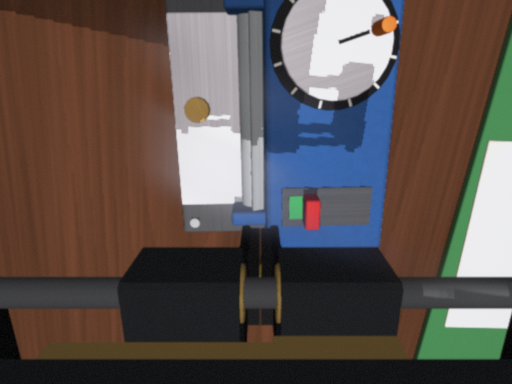

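Run:
```python
from h import *
o=readout.get_obs(); im=cv2.imread('pics/w5.png').astype(int)
m=(im[:,:,2]>120)&(im[:,:,1]<60)&(im[:,:,0]<60); ys,xs=np.where(m); k=(abs(xs-312)<20)&(abs(ys-212)<30); print(xs[k].min(),xs[k].max(),ys[k].min(),ys[k].max(),xs[k].mean(),ys[k].mean())
for u,v,z in [(305,213,.109),(319,213,.109),(306,197,.109),(312,229,.109)]: print(ray('wrist',u,v,z,o).round(4))
c=(im[110:300,200:400]).astype(np.uint8); cv2.imwrite('pics/w5c.png',cv2.resize(c,None,fx=3.8,fy=3,interpolation=cv2.INTER_CUBIC))
```

```text
306 319 200 206 311.6774193548387 201.25806451612902
[ 0.5842 -0.0649  0.109 ]
[ 0.5972 -0.0637  0.109 ]
[ 0.583  -0.0493  0.109 ]
[ 0.5931 -0.0803  0.109 ]
```

View pics/w5c.png

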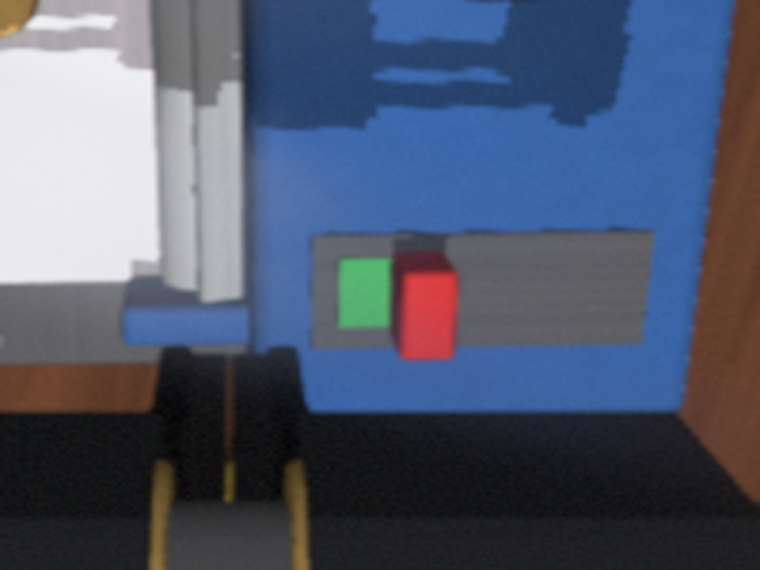

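```bash
python3 -m pendant '{"xyz":[[0.025,-0.034,0],[0,0,0],[0,0,-0.04],[0,0,-0.04],[0,0,-0.03],[0,0,0],[0,0,0]],"turn":[0,0,0,0,0,0,0]}'
```

```text
time_s: 11.92
tool_pos: [0.5624, -0.0631, 0.1325]
tool_rot: [99.5, 89.0, 15.4]
force: [-0.7, 0.9, 0.0]
grip_width: 0.0005
```

```bash
python3 -m pendant '{"xyz":[[-0.001,-0.005,-0.012],[0,0,-0.012],[0,0,-0.01],[0,0,0],[0,0,0]],"turn":[0,0,0,0,0]}'
python3 - <<'E'
from h import *
o,im=shot('wrist','w6.png')
E
```

```text
time_s: 12.55
tool_pos: [0.563, -0.0683, 0.0988]
tool_rot: [98.7, 88.7, 14.7]
force: [0.4, -0.3, 0.7]
grip_width: 0.0005
```

View pics/w6.png

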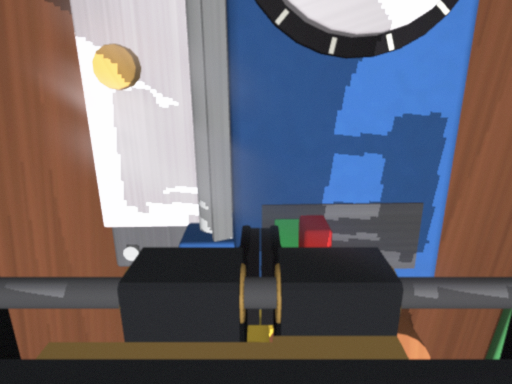

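```bash
python3 -m pendant '{"xyz":[[0.008,0.0008,0],[0.008,0.0008,0],[0.008,0.0008,0],[0.006,0.0006,0],[0,0,0]],"turn":[0,0,0,0,0]}'
```

```text
time_s: 13.22
tool_pos: [0.595, -0.0648, 0.0991]
tool_rot: [99.9, 88.8, 15.9]
force: [-0.2, 0.3, -0.6]
grip_width: 0.0006
```

```bash
python3 -m pendant '{"xyz":[[0.004,0.0004,0],[0,0,0]],"turn":[0,0]}'
python3 - <<'E'
from h import *
o,im=shot('wrist','w7.png')
E
```

```text
time_s: 13.48
tool_pos: [0.5993, -0.0645, 0.099]
tool_rot: [99.8, 88.8, 15.8]
force: [0.4, -0.2, 0.6]
grip_width: 0.0002
```

View pics/w7.png

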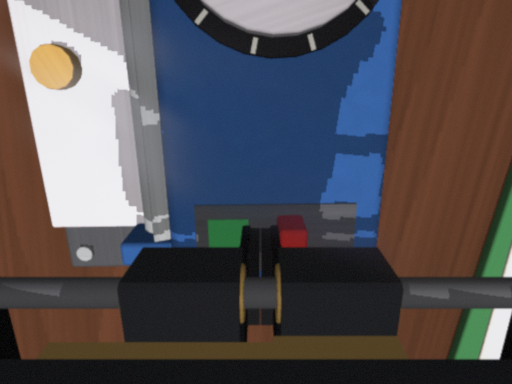

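```bash
for i in 1; do python3 -m pendant '{"xyz":[[0.003,0.0003,0],[0.003,0.0003,0],[0,0,0]],"turn":[0,0,0]}'; done
```

```text
time_s: 13.9
tool_pos: [0.604, -0.064, 0.099]
tool_rot: [104.3, 89.0, 20.3]
force: [-1.9, 0.8, 1.1]
grip_width: 0.0007
```

```bash
python3 -m pendant '{"xyz":[[0.003,0.0003,0],[0.003,0.0003,0]],"turn":[0,0]}'
```

```text
time_s: 14.15
tool_pos: [0.6042, -0.0641, 0.0985]
tool_rot: [148.6, 89.5, 64.5]
force: [-10.6, -0.2, 8.0]
grip_width: 0.0006
```

```bash
python3 -m pendant '{"xyz":[[0.004,0.0004,0],[0.004,0.0004,0]],"turn":[0,0]}'; python3 -m pendant '{"xyz":[[-0.01,-0.001,0],[-0.01,-0.001,0],[0,0,0.03],[0,0,0.05],[-0.02,0.02,0.05],[-0.02,0.02,0],[0,0,0],[0,0,0]],"turn":[0,0,0,0,0,0,0,0]}'
python3 - <<'E'
from h import *
o,im=shot('wrist','w8.png')
for n in ['dial_axis','dial_peg','lock_tab','gauge']:
    print(n,[(np.round(towrld('wrist',x['at'],o),4).tolist(),round(x['score'],2)) for x in pinpoint('wrist',n)[:1]])
shot('top','top8.png')
for n in ['dial_peg','lock_tab','tape','block','gauge','spool','jar','mallet','driver']:
    print(n,[(np.round(towrld('top',x['at'],o),4).tolist(),round(x['score'],2)) for x in pinpoint('top',n)[:1]])
E
```

```text
time_s: 14.4
tool_pos: [0.6041, -0.0642, 0.0975]
tool_rot: [-130.0, 89.0, 145.8]
force: [-13.5, -0.0, 9.7]
grip_width: 0.0004
time_s: 15.4
tool_pos: [0.5445, -0.0257, 0.2318]
tool_rot: [-178.1, 89.3, 97.7]
force: [0.7, 0.3, 0.4]
grip_width: 0.0007
dial_axis [([0.5929, 0.0815, 0.0991], 0.65)]
dial_peg [([0.6222, 0.0971, 0.1152], 0.91)]
lock_tab [([0.6226, -0.0651, 0.0953], 0.89)]
gauge [([0.4685, 0.0093, 0.0351], 0.82)]
dial_peg [([0.6222, 0.0987, 0.1076], 0.74)]
lock_tab []
tape [([0.5472, 0.2472, -0.0019], 0.53)]
block [([0.6868, -0.1985, 0.0018], 0.68)]
gauge []
spool [([0.5716, -0.2011, 0.0026], 0.53)]
jar [([0.3656, 0.4875, -0.0007], 0.55)]
mallet [([0.5473, -0.481, -0.0043], 0.89)]
driver [([0.5764, 0.4687, -0.0011], 0.56)]
```

View pics/w8.png

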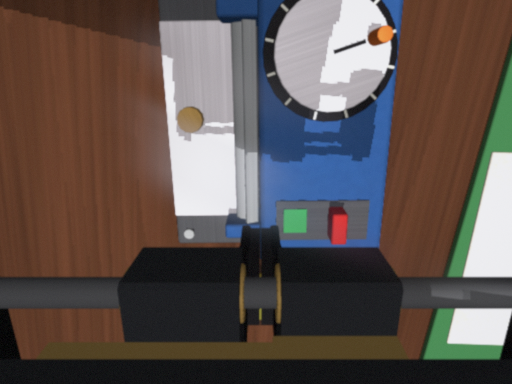

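```bash
python3 -c "
from cell import sign_off; print(sign_off())"
```

```text
the job is handed in; nothing more can be done
None
```

I turned the dial four clicks clockwise and pushed the lock tab home, both with the shut fingertips. I then backed clear and handed the job in at about 15.5 s of the 56 s. No verdict is reported, so the results below are my own camera and force readings.

- **Dial:** the peg started at about 144.5° around the axis, and four clicks should put it at 24.5°. The last wrist and top pictures read roughly 25–29°. Readings taken just after the fourth click scattered between 19° and 27°. All of these fit the fourth click and are well short of the fifth.
- **Lock tab:** the finger stopped dead with the force rising to about 13 N while I kept pushing. The tab measured about 32 mm along its 30 mm track, which is full travel within the measuring error. The green patch was fully uncovered.
- **Loose things:** all seven were found again within about 5 mm of their starting positions, which is within measuring noise. The gripper touched nothing at the end.
- **Checks that failed or disagreed:**
    - The last top picture did not find the gauge or the lock tab, so I relied on the wrist camera for both.
    - Once the scene camera reported the lock tab as the peg, and I ignored that.

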